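# Vent the squat mead keg

## Robot

A 6-joint arm with a two-finger parallel gripper is mounted at the origin on the work surface. World frame = base frame: x ahead of the robot, y to its left, z up, the work surface at z = 0. Lengths are in m, angles in rad, forces in N, time in s.
With the tool pointing down it reaches from about 0.35 to 0.975 m from the base axis. Payload 4.9 kg.
Tool frame: the origin (TCP) lies at the very end of the fingers, on their centre line; the grasp point (between the pads) lies 19 mm behind it; z points along the fingers, y is the direction in which the jaws open and shut (so a half turn about z gives the same grasp; the last joint's range is limited). The gripper opens to 85 mm and grips with 20 to 120 N. Pads are 22 mm wide; open, the fingers measure 114 mm over their backs; the gripper's body (76 mm by 85 mm) begins 54 mm behind the grasp point. The pads swing forward as they close: fully open they stand 13 mm farther back than shut.
Start: joints at [1.144, 0.053, 1.613, -0, 1.476, -0.119], TCP at [0.189, 0.596, 0.231] pointing down, gripper open.
Joint ranges: [-3.01, 3.01], [-1.01, 2.22], [0.06, 2.58], [-1.02, 4.17], [0.09, 2.62], [-3.14, 3.14]. Speed limits (rad/s): [2.57, 2.57, 3.14, 3.14, 3.14, 3.14].

## Interface

Orientations are given as a rotation vector (axis times angle).
In Python, from station import ctrl gives the robot as it stands.
- The arm moves only by the tool step_arm, never from a script. Its argument "moves" is a list of rows, each a list of 5 numbers: the opening, from 0 (shut) to 1 (fully open), then the shift along the world's x, y, z in m, then the turn about the world's z in degrees. A call has 1 to 20 rows; each row shifts and turns the pose as measured when the row begins; what a row does not reach is not made up. A row lasts 1/8 s, in which the tool goes at most 62.5 mm and 10.7 degrees, less where a joint would pass 70% of its speed; a pose out of reach is approached as far as the arm can. A call is refused whole if a number of a shift passes 0.0625 or a number of a turn 10.7, either way. A call with a gripper value outside its range is refused whole. The fingers move at their own pace and stop on an object; "newtons" is the grip in N (left out, the last holds). Time passes only in rows, so rows that do not move let the fingers close. It gives the time, the measured TCP pose, the force and the opening at its end, in the units of the state.
- ctrl.get_obs(): the state, without advancing time (a new reading comes with each control period).
- ctrl.get_image(name): name is "scene" or "top" or "wrist"; returns a dict with "color" (384x512x3 uint8, red, green, blue), "camera_matrix" (3x3 intrinsics, pixels), "k1" (the pictures are not rectified: a ray, as slopes to the right and down, at radius r is drawn at 1 + k1 r^2 times it, then the intrinsics apply), "R" (3x3) and "t" (3): a world point X has camera coordinates R X + t; the wrist camera has in their place "T_tool_cam" (4x4, takes a point from camera to tool coordinates, whose origin is the TCP and whose axes are the flange's). Camera axes: x right, y down, z forward; pixel columns grow to the right and rows downward; lengths in m; the calibration is good to about 2 mm. A picture is of the moment at which its call begins: read the wrist's pose just before it. There is no depth.
- ctrl.finish_job(): hands the job in, once; it reports no verdict.
Trained networks look in a picture, given as the dict that the camera call returned (one of the last four; its "shot" number tells which), for a name from the list of things; names that differ only in an ending like _2 or _b are one class to them, and where a whole thing is asked for, a point or a joint stands for the part that bears it (a point fixed in the world has none). Each returns a list of dicts, best first, with "p" (0 to 1); they miss things now and then, are a little off and sometimes report something else, mostly with a low value. They report only what shows in the picture. A call takes as long as a camera call. They do not tell look-alikes from the thing itself.
- ctrl.spot_in(picture, query): "bbox" ([left, top, right, bottom] in pixels, round what is visible of it).
The state is a dict: "t": time; "q": joint angles; "dq": joint speeds; "effort": joint torques, N m; "tool_pos": TCP position; "tool_rot": TCP orientation; "contact_force": force on the tool from outside, world axes, zero at the start; "wrist_torque": the same for the moment, N m; "opening": finger opening in m.
Only numpy, scipy, OpenCV 4.12 (cv2) and the standard library are available. Lean on these libraries where they do the work, as an engineer would, in place of code of your own. Each camera call takes 0.05 s, during which the arm holds its last target.

## Task

Two small steel mead kegs stand on the honey stall's counter, and the squat, wide one must be vented before it gets its tap. On top of it, unscrew the small knurled lock nut of the vent valve by most of a quarter turn anticlockwise (seen from above) until the pin is free, then let go and press the tip of the pin straight down, fully, and keep it down for a second before releasing it. Leave the lock nut of the tall, narrow keg tight.

Things in the scene. Friction and masses are not known exactly. Their poses are not given: they have to be found in the camera images.
- vent_tip (a point): Centre of the flat top of the vent pin's steel tip (10 mm wide) on the SQUAT keg (steel, fixed to the counter, 150 mm diameter, 120 mm high). The vertical valve axis passes through it, 20 mm off the keg's axis. Below it: pin 0 to 14 mm, lock nut 14 to 30 mm, 13 mm wide neck 30 to 44 mm, 26 mm wide flange 44 to 48 mm, then the keg's flat top. It moves down with the pin; z is up.
- lock_nut (a joint): Brass knurled round nut (20 mm diameter, 16 mm tall) around the squat keg's pin; angle in rad: 0 = tight, growing anticlockwise seen from above, stop at 1.6; starts at 0 to 0.15. Stays where it is left (friction 0.04 N m), does not climb. Blocks the pin until about 0.75 rad. Beside it on the keg's top is only a flat bung 4 mm high.
- vent_pin (a joint): Depth of the squat keg's vent pin, m: 0 = up (tip 168 mm over the counter), 0.006 = fully pressed. Sprung: about 2 N to start, 6 N fully down; comes back up when released. Blocked while the nut is tight.
- tall_nut (a joint): Angle, rad (0 = tight, starts at 0 to 0.15), of the same kind of nut on the same valve of the TALL keg (110 mm diameter, 190 mm high, fixed; its tip 238 mm over the counter), to be left alone. It stands on the other side, left or right, with its axis at least 0.24 m from the squat keg's axis.
Things that resemble listed ones, but are neither listed nor needed, are in the scene too. Leave any green or orange look-alike of the part that bears vent_tip alone.

How it is judged:
On the way, in this order (a step that is already met when the one before it is completed fails the run):
1. the squat keg's lock nut is unscrewed by at least 0.8 rad, its pin still up (value of joint lock_nut above 0.8 rad and value of joint vent_pin below 0.002 m), for 0.2 s.
2. the freed pin is pressed at least 4 mm down and kept there for 0.6 s (value of joint vent_pin above 0.004 m and value of joint lock_nut above 0.8 rad), for 0.6 s.
At the end, for the whole second after the job is handed in: The squat keg's lock nut stands unscrewed (beyond 0.8 rad), its pin has been pressed and is up again (within 1.5 mm), and the tall keg's nut is still tight (below 0.35 rad) (value of joint lock_nut above 0.8 rad and value of joint vent_pin below 0.0015 m and value of joint tall_nut below 0.35 rad); the robot touches nothing.
It fails at once if the tall keg's nut is turned beyond 0.35 rad (value of joint tall_nut above 0.35 rad).
It also fails if it takes over 42 s, if anything falls off the work surface, if the arm or the gripper's body presses on something with over 40 N, if the wrist force passes 120 N, or if a joint passes its speed limit or range.

## Working session

There is one attempt and no reset: what is moved stays moved. The work goes in short steps, Python scripts to look and compute and a tool call to move; the robot and the scene stay as the last step left them, time stands still between calls to the robot, and variables do not carry over. Pictures are saved under pics/ and viewed, and the job is handed in when it is done.

Besides the shell and the picture viewer there is one more tool, called in YAML: its name, and indented under it one key for each argument. step_arm: Moves the arm, as the interface text tells. Its arguments: {"type":"object","properties":{"moves":{"type":"array","items":{"type":"array","items":{"type":"number"}}},"newtons":{"type":"number"}},"required":["moves"]}

```bash
mkdir -p pics; cat > h.py <<'E'
import numpy as np, cv2
from scipy.spatial.transform import Rotation as Ro
from station import ctrl
def shot(name,fn,queries=()):
    o=ctrl.get_obs(); im=ctrl.get_image(name)
    if name=='wrist':
        T=np.eye(4);T[:3,:3]=Ro.from_rotvec(o['tool_rot']).as_matrix();T[:3,3]=o['tool_pos']
        W=T@np.array(im['T_tool_cam']); im['R']=W[:3,:3].T; im['t']=-W[:3,:3].T@W[:3,3]
    cv2.imwrite('pics/'+fn+'.png',im['color'][:,:,::-1])
    np.savez('pics/'+fn+'.npz',K=im['camera_matrix'],k1=im['k1'],R=im['R'],t=im['t'])
    for q in queries:
        for d in ctrl.spot_in(im,q): print(name,q,np.round(d['bbox'],1),round(d['p'],2))
    return im
def ray(im,u,v):
    K=np.array(im['K'] if 'K' in im else im['camera_matrix']);k=float(im['k1'])
    d=np.array([(u-K[0,2])/K[0,0],(v-K[1,2])/K[1,1]]);s=d.copy()
    for _ in range(30): s=d/(1+k*(s@s))
    R=np.array(im['R']);t=np.array(im['t'])
    r=R.T@np.array([s[0],s[1],1]); return -R.T@t, r/np.linalg.norm(r)
def atz(im,u,v,z):
    c,r=ray(im,u,v); return c+r*(z-c[2])/r[2]
def proj(im,X):
    K=np.array(im['K'] if 'K' in im else im['camera_matrix']);k=float(im['k1'])
    c=np.array(im['R'])@X+np.array(im['t']);s=c[:2]/c[2];s=s*(1+k*(s@s))
    return K[0,0]*s[0]+K[0,2],K[1,1]*s[1]+K[1,2]
E
python3 - <<'E'
from h import *
print(ctrl.get_obs())
for n in ('scene','top','wrist'):
    im=shot(n,n+'0',('vent_tip','lock_nut','vent_pin','tall_nut'))
    print(n,np.round(-np.array(im['R']).T@im['t'],3))
a=[cv2.imread(f'pics/{n}0.png') for n in ('scene','top')]
E
```

```text
{'t': 0.0, 'q': array([ 1.14399586e+00,  5.33714753e-02,  1.61428063e+00,  1.30584788e-05,
        1.47602378e+00, -1.19024058e-01]), 'dq': array([ 7.59188620e-04,  1.94069430e-04, -5.81334084e-05, -9.24589217e-04,
        1.98782062e-03, -4.47037494e-04]), 'effort': array([ 6.87654992e-04, -3.93674076e+01, -3.70175421e+01, -7.49842172e-06,
        7.14581736e-03, -1.74710704e-05]), 'tool_pos': array([0.18908815, 0.59505596, 0.23006196]), 'tool_rot': array([-0.48146186, -3.10389797,  0.00314514]), 'contact_force': array([ 1.05776804, -0.25746792,  0.06702602]), 'wrist_torque': array([-0.03117601,  0.02140201,  0.02205868]), 'opening': 0.08538056691021716}
scene lock_nut [256.4 301.8 267.7 313.3] 0.64
scene lock_nut [283.6 207.2 298.  217.4] 0.61
scene [1.028 0.655 0.775]
top lock_nut [134.6  83.3 144.8  92.6] 0.63
top lock_nut [197.5 180.8 205.1 191.4] 0.51
top lock_nut [170.5 282.6 176.4 293.8] 0.42
top tall_nut [373.4 183.9 380.8 194.1] 0.59
top [0.428 0.069 1.06 ]
wrist [0.113 0.62  0.373]
```

```bash
ls .
```

```text
h.py
pics
```

View pics/scene0.png

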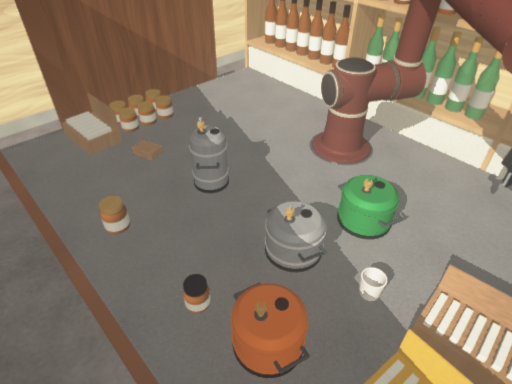

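View pics/top0.png

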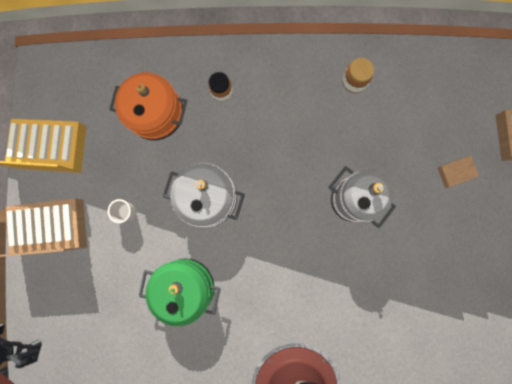

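View pics/wrist0.png

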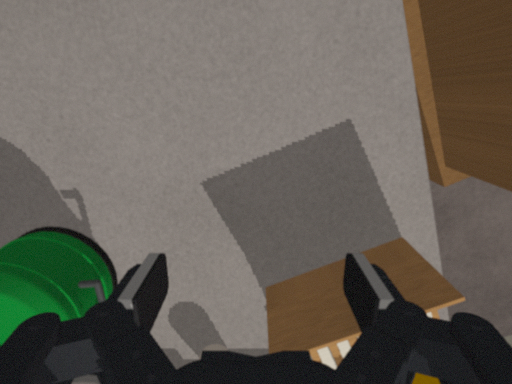

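The squat steel keg is at (202,193) in the top view and (295,235) in the scene view. Its valve is at about (202,185) in the top view. The tall keg's valve is at (377,188) in the top view. Next I triangulate.

```bash
python3 - <<'E'
from h import *
for n,(x0,y0,x1,y1) in (('top',(160,145,245,235)),('scene',(255,190,335,270))):
    im=cv2.imread(f'pics/{n}0.png')[y0:y1,x0:x1]
    cv2.imwrite(f'pics/{n}crop.png',cv2.resize(im,None,fx=7,fy=6.5,interpolation=cv2.INTER_CUBIC))
t=np.load('pics/top0.npz');s=np.load('pics/scene0.npz')
print('nut via top z=.146',atz(t,201.3,186.1,.146),'scene',atz(s,290.8,212.3,.146))
print('tall',atz(t,377,189,.216),'keg centre', atz(t,202,195,.12), 'orange',atz(t,142,90,.15),'green',atz(t,174,289,.15))
E
```

```text
nut via top z=.146 [0.51442257 0.21958853 0.146     ] scene [0.51665337 0.22384079 0.146     ]
tall [ 0.49802739 -0.16167463  0.216     ] keg centre [0.49595314 0.22215349 0.12      ] orange [0.74315985 0.36214945 0.15      ] green [0.28253818 0.28112431 0.15      ]
```

View pics/topcrop.png

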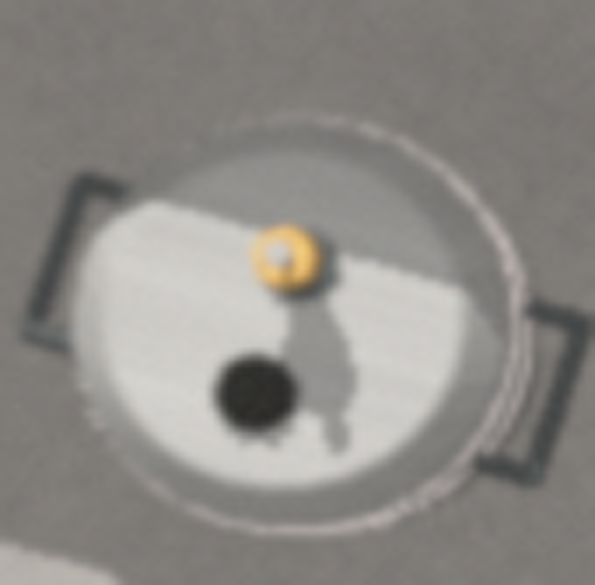

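View pics/scenecrop.png

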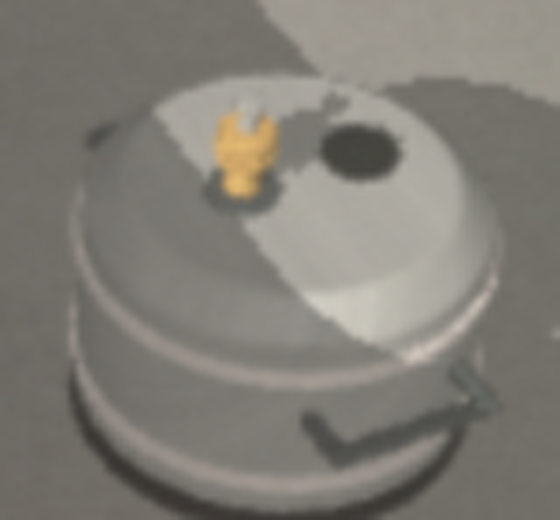

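```bash
python3 - <<'E'
from h import *
t=np.load('pics/top0.npz');s=np.load('pics/scene0.npz')
print(atz(t,199.7,183.9,.168),atz(t,200.9,184.8,.154),atz(s,290.3,206.2,.168))
E
```

```text
[0.51730544 0.21956938 0.168     ] [0.51662826 0.21919203 0.154     ] [0.52012255 0.22350237 0.168     ]
```

step_arm:
  moves:
    - [1, 0, 0, 0.05, 0]
    - [1, 0.02, -0.03, 0.03, 0]
    - [1, 0.04, -0.045, 0, 0]
    - [1, 0.04, -0.045, 0, 0]
    - [1, 0.04, -0.045, 0, 0]
    - [1, 0.04, -0.045, 0, 0]
    - [1, 0.04, -0.045, 0, 0]
    - [1, 0.03, -0.04, 0, 0]
    - [1, 0, 0, 0, 0]

```text
t: 1.88
tool_pos: [0.4449, 0.2905, 0.3146]
tool_rot: [0.477, 3.101, 0.003]
contact_force: [-0.5, 0.4, 0.3]
opening: 0.0858
```

```bash
python3 - <<'E'
from h import *
im=shot('wrist','w1',('vent_tip','lock_nut'))
print(ctrl.get_obs()['q'],proj(im,np.array([.517,.221,.168])))
E
```

```text
wrist vent_tip [180.8   1.2 194.3   9.2] 0.54
wrist lock_nut [207.5 245.7 224.4 264.1] 0.76
wrist lock_nut [175.4   0.  205.1  24.6] 0.75
wrist lock_nut [208.6 254.  217.1 266.8] 0.71
[ 4.44929756e-01 -2.11588087e-01  1.72531779e+00 -2.32709169e-04
  1.62311957e+00 -8.26178366e-01] (np.float64(213.4071065023225), np.float64(261.3202733458777))
```

View pics/w1.png

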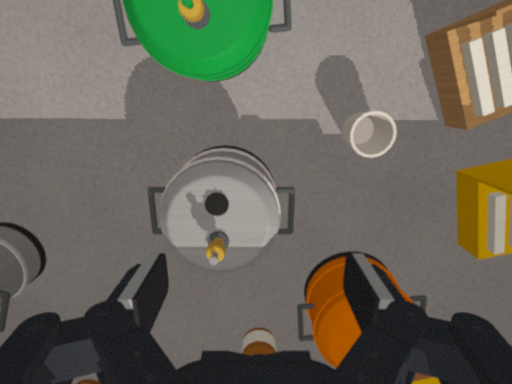

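step_arm:
  moves:
    - [1, 0.04, -0.04, -0.02, 0]
    - [1, 0.035, -0.032, -0.03, 0]
    - [1, 0, 0, -0.02, 0]
    - [1, 0, 0, 0, 0]

```text
t: 2.52
tool_pos: [0.5167, 0.2265, 0.2442]
tool_rot: [0.45, 3.104, 0.009]
contact_force: [0.2, 0.1, 0.6]
opening: 0.0853
```

```bash
python3 - <<'E'
from h import *
print(ctrl.get_obs()['tool_pos'])
im=shot('wrist','w2',('vent_tip','lock_nut'))
print(proj(im,np.array([.517,.221,.168])),proj(im,np.array([.517,.221,.154])),proj(im,ctrl.get_obs()['tool_pos']))
E
```

```text
[0.5167493  0.22648368 0.24415627]
wrist vent_tip [240.  195.5 254.  213.9] 0.47
wrist lock_nut [236.8 185.1 258.5 211.3] 0.93
(np.float64(248.1632944204267), np.float64(207.62608773912726)) (np.float64(248.4392633455746), np.float64(201.41921520172312)) (np.float64(257.266089433402), np.float64(261.7913681477735))
```

View pics/w2.png

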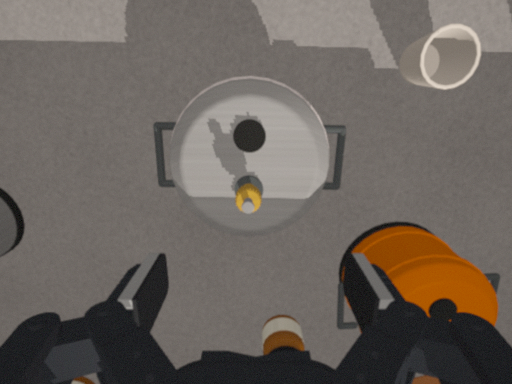

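```bash
python3 - <<'E'
from h import *
w=np.load('pics/w2.npz')
print(atz(w,248,206,.168),atz(w,247.7,201.,.154))
E
```

```text
[0.51570759 0.22126436 0.168     ] [0.51648988 0.22053673 0.154     ]
```

step_arm:
  moves:
    - [1, 0, -0.006, -0.03, 0]
    - [1, 0, 0, -0.03, 0]
    - [1, 0, 0, 0, 0]

```text
t: 3.05
tool_pos: [0.519, 0.2243, 0.1925]
tool_rot: [0.439, 3.09, 0.019]
contact_force: [0.1, 0.1, -0.4]
opening: 0.0857
```

```bash
python3 - <<'E'
from h import *
print(ctrl.get_obs()['tool_pos'])
im=shot('wrist','w3',('vent_tip','lock_nut'))
print(proj(im,np.array([.517,.221,.168])),proj(im,np.array([.517,.221,.154])))
E
```

```text
[0.51903289 0.22426976 0.19247916]
wrist vent_tip [240.  219.5 255.7 239.7] 0.8
wrist lock_nut [234.4 200.2 262.5 234.5] 0.55
(np.float64(248.91234294950615), np.float64(233.5638996308084)) (np.float64(249.02114055585764), np.float64(223.73713816621034))
```

View pics/w3.png

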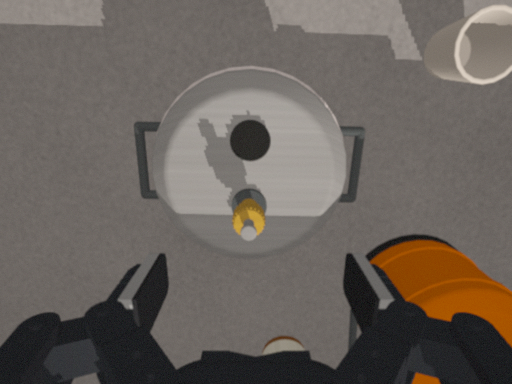

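step_arm:
  moves:
    - [1, -0.0025, -0.0035, -0.03, 0]
    - [1, 0, 0, -0.03, 0]
    - [1, 0, 0, 0, 0]

```text
t: 3.58
tool_pos: [0.5225, 0.2226, 0.1425]
tool_rot: [0.436, 3.074, 0.031]
contact_force: [-0.3, -0.0, 0.8]
opening: 0.0853
```

```bash
python3 - <<'E'
from h import *
o=ctrl.get_obs();print(o['tool_pos'],Ro.from_rotvec(o['tool_rot']).as_matrix()[:,2])
im=shot('wrist','w4',('vent_tip','lock_nut'))
print(proj(im,np.array([.517,.221,.168])),proj(im,np.array([.517,.221,.154])))
E
```

```text
[0.52245203 0.2226331  0.14249545] [ 0.03926275  0.01431382 -0.99912639]
wrist vent_tip [237.2 253.5 260.1 285.8] 0.9
wrist lock_nut [229.4 231.9 267.7 274.2] 0.76
(np.float64(250.29785442594184), np.float64(277.9822336703069)) (np.float64(250.0366544248366), np.float64(260.5508836587219))
```

View pics/w4.png

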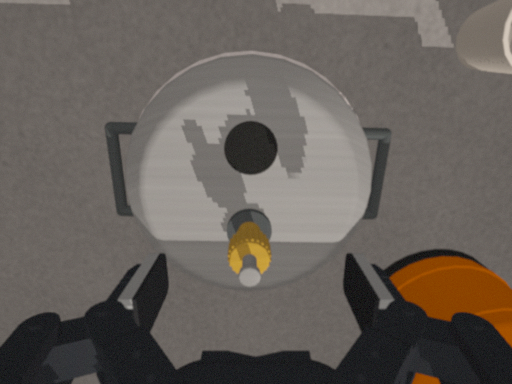

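step_arm:
  moves:
    - [1, -0.003, -0.001, -0.005, 0]
    - [1, -0.003, -0.001, -0.005, 0]
    - [1, -0.001, 0, -0.005, 0]
    - [1, 0, 0, 0, 0]

```text
t: 4.22
tool_pos: [0.5186, 0.2215, 0.1332]
tool_rot: [0.435, 3.064, 0.037]
contact_force: [-1.0, 0.1, -0.0]
opening: 0.0851
```

```bash
python3 - <<'E'
from h import *
o=ctrl.get_obs();print(o['tool_pos'],Ro.from_rotvec(o['tool_rot']).as_matrix())
im=shot('wrist','w5',('vent_tip','lock_nut'))
print(proj(im,np.array([.517,.221,.168])),proj(im,np.array([.517,.221,.154])))
E
```

```text
[0.51864949 0.22153839 0.13322188] [[-0.95946527  0.27737814  0.04987741]
 [ 0.27851012  0.9602783   0.01725384]
 [-0.04311036  0.03044583 -0.9986063 ]]
wrist vent_tip [243.6 270.1 265.  305.8] 0.96
wrist lock_nut [234.5 241.9 274.7 290.2] 0.71
(np.float64(256.1658915973346), np.float64(298.8836527516541)) (np.float64(255.16195332683844), np.float64(278.3348651578244))
```

View pics/w5.png

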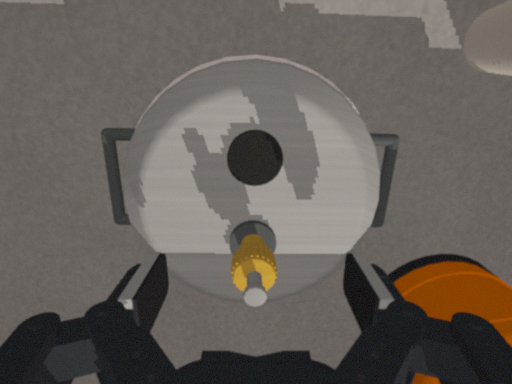

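step_arm:
  moves:
    - [1, -0.0015, 0, -0.005, 0]
    - [1, 0, 0, -0.004, 0]
    - [0.6, 0, 0, 0, 0]
    - [0.4, 0, 0, 0, 0]
    - [0.3, 0, 0, 0, 0]
    - [0.3, 0, 0, 0, 0]
  newtons: 30

```text
t: 5.12
tool_pos: [0.5178, 0.2216, 0.1244]
tool_rot: [0.434, 3.062, 0.038]
contact_force: [-1.1, -0.9, 0.5]
opening: 0.0257
```

```bash
python3 - <<'E'
from h import *
o=ctrl.get_obs();print(o['tool_pos'],o['q'],Ro.from_rotvec(o['tool_rot']).as_matrix())
im=shot('wrist','w6',('vent_tip','lock_nut'))
print(proj(im,np.array([.517,.221,.168])),proj(im,np.array([.517,.221,.154])))
E
```

```text
[0.51782124 0.22163478 0.12444772] [ 0.27076553 -0.03876921  1.88959672  0.00325166  1.23682147 -1.0191524 ] [[-0.95940644  0.27735306  0.05113277]
 [ 0.27852921  0.96027046  0.01738171]
 [-0.04428042  0.03091809 -0.99854059]]
wrist vent_tip [241.2 285.4 269.8 327. ] 0.67
wrist lock_nut [230.  254.1 278.5 307.3] 0.86
(np.float64(257.31353324598643), np.float64(315.8624323646152)) (np.float64(256.1205416173829), np.float64(292.3782762877683))
```

View pics/w6.png

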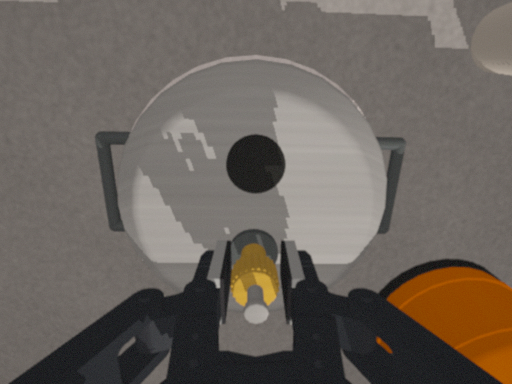

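step_arm:
  moves:
    - [0.3, 0, 0, 0.004, 0]
    - [0.1, 0, 0, 0, 0]
    - [0, 0, 0, 0, 0]
    - [0, 0, 0, 0, 0]
    - [0, 0, 0, 0, 0]
  newtons: 30

```text
t: 5.9
tool_pos: [0.5177, 0.221, 0.1292]
tool_rot: [0.435, 3.063, 0.035]
contact_force: [-1.0, -2.6, 1.6]
opening: 0.0184
```

```bash
python3 - <<'E'
from h import *
o=ctrl.get_obs();print(o['tool_pos'],o['wrist_torque'],o['contact_force'])
im=shot('wrist','w7')
E
```

```text
[0.51770089 0.22097917 0.12917935] [-0.33092885  0.19944631  0.01700537] [-1.0381819  -2.61986972  1.56100229]
```

View pics/w7.png

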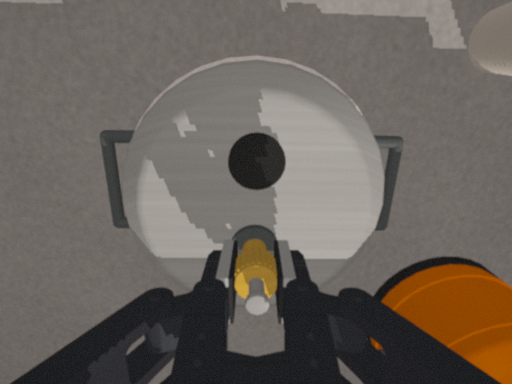

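step_arm:
  moves:
    - [0, 0, 0, 0, 6]
    - [0, 0, 0, 0, 6]
    - [0, 0, 0, 0, 6]
    - [0, 0, 0, 0, 6]
    - [0, 0, 0, 0, 0]

```text
t: 6.58
tool_pos: [0.5175, 0.2214, 0.1292]
tool_rot: [-0.231, 3.091, 0.051]
contact_force: [-1.3, -2.6, 1.3]
opening: 0.0188
```

```bash
python3 - <<'E'
from h import *
o=ctrl.get_obs();print(o['tool_pos'],o['q'],o['wrist_torque'],o['contact_force']);print(Ro.from_rotvec(o['tool_rot']).as_matrix())
im=shot('wrist','w8')
E
```

```text
[0.5175257  0.22136675 0.12919185] [ 0.25947259 -0.04225612  1.88449255  0.0262761   1.25255529 -1.46839079] [-0.26586961  0.20509056  0.07831738] [-1.28359035 -2.56822415  1.3226106 ]
[[-0.98800279 -0.14945653  0.03890032]
 [-0.14808059  0.98831458  0.03614444]
 [-0.04384778  0.02995043 -0.99858918]]
```

View pics/w8.png

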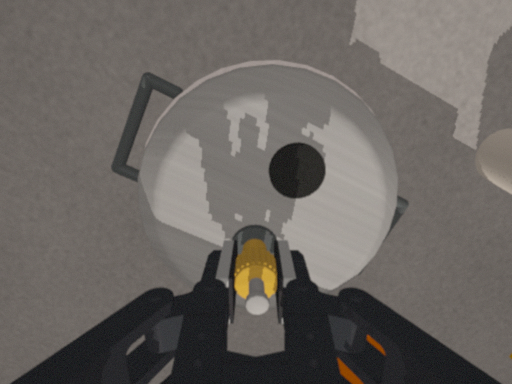

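step_arm:
  moves:
    - [0, 0, 0, 0, 6]
    - [0, 0, 0, 0, 6]
    - [0, 0, 0, 0, 6]
    - [0, 0, 0, 0, 6]
    - [0, 0, 0, 0, 6]
    - [0, 0, 0, 0, 6]
    - [0, 0, 0, 0, 6]
    - [0, 0, 0, 0, 6]
    - [0, 0, 0, 0, 0]
    - [0, 0, 0, 0, 0]

```text
t: 7.88
tool_pos: [0.5168, 0.2217, 0.1292]
tool_rot: [-1.49, 2.739, 0.074]
contact_force: [-1.7, -1.0, 1.2]
opening: 0.0187
```

```bash
python3 - <<'E'
from h import *
o=ctrl.get_obs();print(o['tool_pos'],o['q'],o['wrist_torque'],o['contact_force']);print(Ro.from_rotvec(o['tool_rot']).as_matrix())
im=shot('wrist','w9')
E
```

```text
[0.51681377 0.2216818  0.12920308] [ 0.24713141 -0.02179982  1.8644908   0.0533689   1.28910206 -2.33430346] [-0.25217459  0.1631023  -0.01903806] [-1.69544893 -1.0141158   1.19075222]
[[-0.54367787 -0.8392897  -0.00267691]
 [-0.83822564  0.54282219  0.0521713 ]
 [-0.04233375  0.03060823 -0.99863456]]
```

View pics/w9.png

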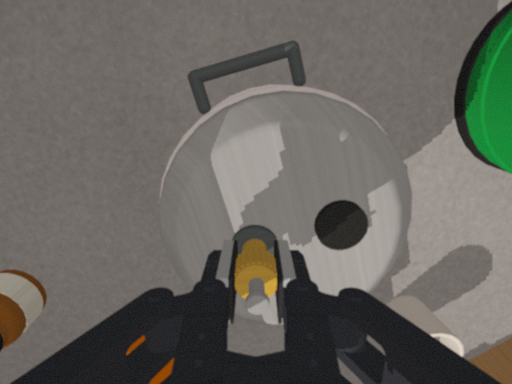

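step_arm:
  moves:
    - [0.4, 0, 0, 0, 0]
    - [0.5, 0, 0, 0, 0]
    - [0.5, 0, 0, 0, 0]
    - [0.5, 0, 0, 0.02, 0]
    - [0.5, 0, 0, 0.03, 0]
    - [0.5, 0, 0, 0.025, 0]
    - [0.5, 0, 0, 0, 0]

```text
t: 8.8
tool_pos: [0.5176, 0.2227, 0.2103]
tool_rot: [-1.484, 2.736, 0.074]
contact_force: [0.1, 1.0, 0.2]
opening: 0.0424
```

```bash
python3 - <<'E'
from h import *
o=ctrl.get_obs();print(o['tool_pos'],o['q'],o['contact_force']);print(Ro.from_rotvec(o['tool_rot']).as_matrix())
im=shot('wrist','w10',('vent_tip','lock_nut'))
print(proj(im,np.array([.5165,.221,.168])))
E
```

```text
[0.51758889 0.22267816 0.21026659] [ 0.247669   -0.09498826  1.79439907  0.05352526  1.42720074 -2.32433483] [0.08406263 0.9567421  0.16639539]
[[-0.54534864 -0.83820756  0.0017195 ]
 [-0.83688609  0.5446018   0.05505038]
 [-0.04708009  0.02858263 -0.9984821 ]]
wrist lock_nut [240.6 190.8 265.4 219.6] 0.64
(np.float64(253.9677781684415), np.float64(218.78197908547827))
```

View pics/w10.png

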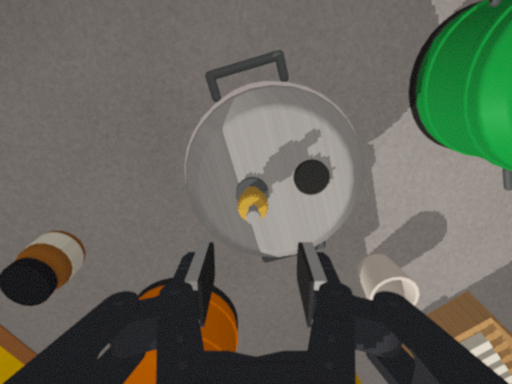

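```bash
python3 - <<'E'
from h import *
a=cv2.imread('pics/w10.png')[180:240,215:295]; b=cv2.imread('pics/w3.png')[190:250,210:290]
cv2.imwrite('pics/z.png',np.hstack([cv2.resize(x,None,fx=5,fy=5,interpolation=cv2.INTER_CUBIC) for x in (a,b)]))
E
```

```text
(no output)
```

View pics/z.png

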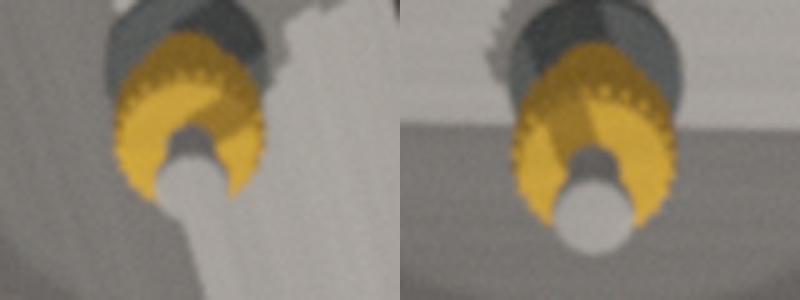

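```bash
python3 - <<'E'
from h import *
print(atz(np.load('pics/w10.npz'),253.2,217.4,.168),atz(np.load('pics/w3.npz'),248.6,233.2,.168))
E
```

```text
[0.51637446 0.21989996 0.168     ] [0.51671753 0.22089061 0.168     ]
```

step_arm:
  moves:
    - [0, 0, 0, 0, 0]
    - [0, -0.001, -0.003, 0, 0]
    - [0, 0, 0, 0, 0]
    - [0, 0, 0, -0.015, 0]
    - [0, 0, 0, -0.01, 0]
    - [0, 0, 0, 0, 0]

```text
t: 9.7
tool_pos: [0.512, 0.2181, 0.174]
tool_rot: [-1.491, 2.75, 0.08]
contact_force: [-0.2, 0.3, 0.4]
opening: -0.0003
```

```bash
python3 - <<'E'
from h import *
o=ctrl.get_obs();print(o['tool_pos'],o['opening'],o['contact_force']);print(Ro.from_rotvec(o['tool_rot']).as_matrix()[:,2])
im=shot('wrist','w11')
im=shot('scene','s11')
a=cv2.imread('pics/s11.png')[165:255,240:360]
cv2.imwrite('pics/s11c.png',cv2.resize(a,None,fx=6,fy=6,interpolation=cv2.INTER_CUBIC))
E
```

```text
[0.51195372 0.21814629 0.17399365] -0.00034642493117793426 [-0.15298118  0.31547252  0.39888496]
[-0.0133628   0.05112331 -0.99860295]
```

View pics/w11.png

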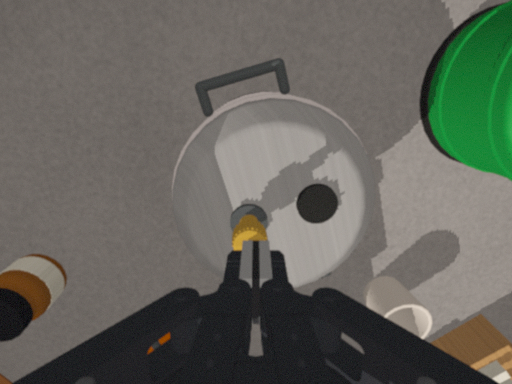

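View pics/s11c.png

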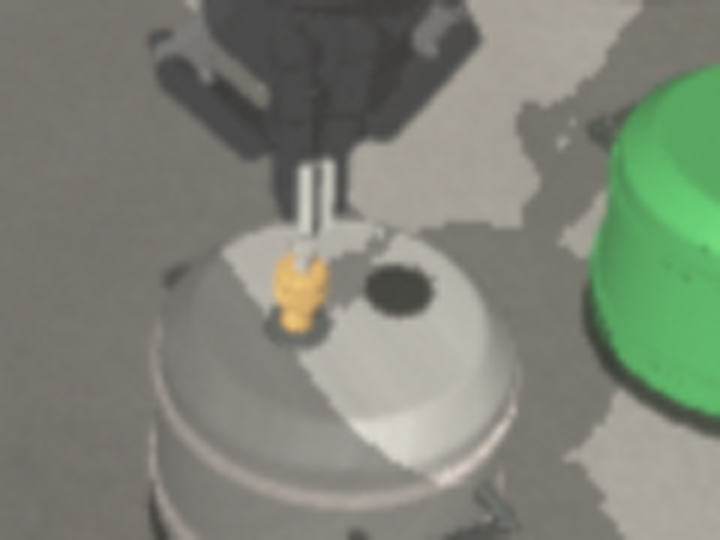

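step_arm:
  moves:
    - [0, 0.004, 0.002, 0.003, 0]
    - [0, 0, 0, 0, 0]
    - [0, 0, 0, 0, 0]

```text
t: 10.18
tool_pos: [0.5177, 0.2208, 0.1799]
tool_rot: [-1.489, 2.746, 0.079]
contact_force: [0.1, -0.2, -0.0]
opening: -0.0003
```

step_arm:
  moves:
    - [0, -0.001, 0, -0.003, 0]
    - [0, 0, 0, -0.003, 0]
    - [0, 0, 0, -0.002, 0]
    - [0, 0, 0, 0, 0]

```text
t: 10.68
tool_pos: [0.5165, 0.2207, 0.1712]
tool_rot: [-1.489, 2.746, 0.079]
contact_force: [-0.6, 0.1, -0.4]
opening: -0.0
```

```bash
python3 - <<'E'
from h import *
o=ctrl.get_obs();print(o['tool_pos'],o['contact_force'])
im=shot('wrist','w12')
a=cv2.imread('pics/w12.png')[210:290,200:310]
im=shot('scene','s12')
b=cv2.imread('pics/s12.png')[185:225,262:317]
cv2.imwrite('pics/c12.png',np.hstack([cv2.resize(a,(440,320),interpolation=cv2.INTER_CUBIC),cv2.resize(b,(440,320),interpolation=cv2.INTER_CUBIC)])[:, :800])
E
```

```text
[0.51647185 0.22071617 0.17122262] [-0.55235497  0.0897347  -0.39669621]
```

View pics/c12.png

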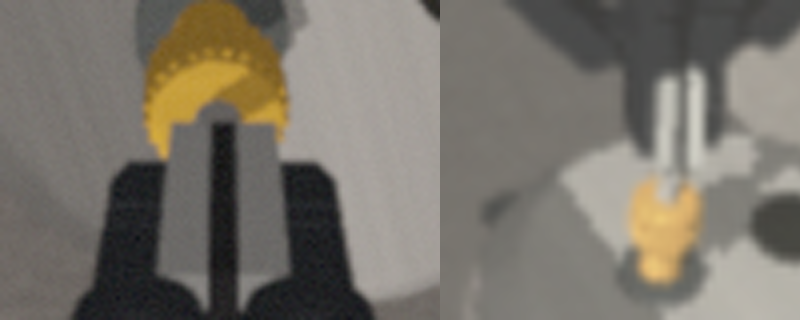

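Centred at (0.5165, 0.2207), 3 mm above the tip. Now I press down.

step_arm:
  moves:
    - [0, 0, 0, -0.003, 0]
    - [0, 0, 0, -0.003, 0]
    - [0, 0, 0, 0, 0]

```text
t: 11.15
tool_pos: [0.517, 0.2208, 0.1662]
tool_rot: [-1.488, 2.745, 0.078]
contact_force: [-1.1, 0.3, 1.8]
opening: -0.0004
```

step_arm:
  moves:
    - [0, 0, 0, -0.003, 0]
    - [0, 0, 0, -0.003, 0]
    - [0, 0, 0, -0.001, 0]

```text
t: 11.52
tool_pos: [0.5172, 0.2209, 0.162]
tool_rot: [-1.489, 2.745, 0.078]
contact_force: [-4.4, -2.0, 8.7]
opening: 0.0005
```

step_arm:
  moves:
    - [0, 0, 0, -0.001, 0]
    - [0, 0, 0, -0.001, 0]
    - [0, 0, 0, -0.001, 0]
    - [0, 0, 0, -0.001, 0]
    - [0, 0, 0, -0.001, 0]

```text
t: 12.15
tool_pos: [0.5172, 0.2209, 0.162]
tool_rot: [-1.49, 2.745, 0.078]
contact_force: [-3.4, -0.8, 8.0]
opening: -0.0002
```

```bash
python3 - <<'E'
from h import *
o=ctrl.get_obs();print(o['tool_pos'],o['contact_force'])
im=shot('wrist','w13')
a=cv2.imread('pics/w13.png')[210:290,200:310]
im=shot('scene','s13')
b=cv2.imread('pics/s13.png')[185:225,262:317]
cv2.imwrite('pics/c13.png',np.hstack([cv2.resize(a,(440,320),interpolation=cv2.INTER_CUBIC),cv2.resize(b,(440,320),interpolation=cv2.INTER_CUBIC)])[:, :800])
E
```

```text
[0.51715458 0.22089284 0.16199344] [-3.36928572 -0.78501819  8.01269538]
```

View pics/c13.png

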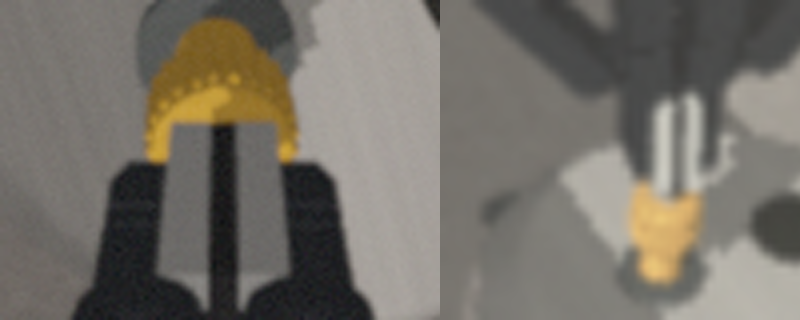

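step_arm:
  moves:
    - [0, 0, 0, -0.0015, 0]
    - [0, 0, 0, -0.0015, 0]
    - [0, 0, 0, -0.0015, 0]
    - [0, 0, 0, -0.001, 0]
    - [0, 0, 0, -0.001, 0]
    - [0, 0, 0, -0.001, 0]

```text
t: 13.0
tool_pos: [0.5172, 0.2209, 0.162]
tool_rot: [-1.492, 2.745, 0.077]
contact_force: [-3.8, -1.5, 7.2]
opening: -0.0001
```

step_arm:
  moves:
    - [0, 0, 0, 0.005, 0]
    - [0, 0, 0, 0.005, 0]
    - [0, 0, 0, 0.01, 0]
    - [0, 0, 0, 0.03, 0]
    - [0, 0, 0, 0.03, 0]
    - [0, 0, 0, 0.03, 0]
    - [0, 0, 0, 0.03, 0]
    - [0, 0, 0, 0, 0]
    - [0, 0, 0, 0, 0]

```text
t: 14.12
tool_pos: [0.5159, 0.2205, 0.3043]
tool_rot: [-1.493, 2.747, 0.078]
contact_force: [-0.0, -0.1, -0.5]
opening: -0.0
```

```bash
python3 - <<'E'
from h import *
o=ctrl.get_obs();print(o['tool_pos'],o['contact_force'])
im=shot('wrist','w14',('vent_tip',))
print(proj(im,np.array([.5166,.2206,.168])),proj(im,np.array([.5166,.2206,.162])))
u,v=map(int,proj(im,np.array([.5166,.2206,.165])))
a=cv2.imread('pics/w14.png')[v-30:v+30,u-40:u+40]
im=shot('scene','s14')
b=cv2.imread('pics/s14.png')[185:225,262:317]
cv2.imwrite('pics/c14.png',np.hstack([cv2.resize(a,(400,300),interpolation=cv2.INTER_CUBIC),cv2.resize(b,(400,300),interpolation=cv2.INTER_CUBIC)]))
E
```

```text
[0.51591367 0.22050081 0.30432773] [-0.01946311 -0.08255275 -0.53480079]
wrist vent_tip [244.9 173.8 254.  185.1] 0.64
wrist vent_tip [493.2  87.1 512.  101.5] 0.54
(np.float64(249.7765023555791), np.float64(179.62814319815453)) (np.float64(249.6519553410393), np.float64(177.75426585128244))
```

View pics/c14.png

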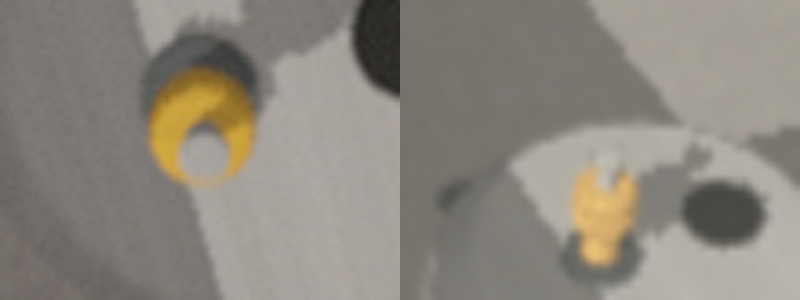

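The pin is up again and the gripper is clear at z = 0.30. I'm handing in the job.

```bash
python3 - <<'E'
from h import *
print(ctrl.finish_job())
E
```

```text
the job is handed in; nothing more can be done
None
```

I vented the squat keg and handed the job in at about 14 s of the 42 s allowed; the hand-in reports no verdict.

- **Nut:** I gripped the lock nut at about 30 N and turned it about 73° (1.28 rad) anticlockwise. That figure comes from the tool's rotation. I did not measure the nut's own angle, but it looked the same between the pads throughout, with no sign of slip.
- **Pin:** I let go, closed the fingers, and pressed the tip down from 168 mm to 162 mm. It was held there for about 1.5 s against roughly 7–9 N. It could only go down that far if the nut had freed it.
- **Last checks:** After release, the wrist and scene pictures showed the pin up again. The gripper was clear, with the TCP at z = 0.30 m and contact force near zero.
- **Tall keg:** The arm did not go near the tall keg, so its nut should still be tight. I took no final picture of it.
- **Disagreements:** The finger opening read 18.4–18.8 mm on the 20 mm nut. The tool was tilted about 3° from vertical during the turn and the press. Neither showed any effect.

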